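# Hang a lift-off door on its hinge pins and shut it

### The arm

A 6-joint arm with a two-finger parallel gripper is mounted at the origin on the work surface. World frame = base frame: x ahead of the robot, y to its left, z up, the work surface at z = 0. Lengths are in m, angles in rad, forces in N, time in s.
With the tool pointing down it reaches from about 0.3 to 0.775 m from the base axis. Payload 14.6 kg.
Tool frame: the origin (TCP) lies midway between the tips of the shut fingers; the grasp point (between the pads) lies 19 mm behind it (ctrl.grip_depth is the z of the grasp point in the tool frame, in m); z points along the fingers, y is the line along which they close (so a half turn about z gives the same grasp; the last joint's range is limited). The gripper opens to 94 mm and grips with 3 to 60 N. Pads are 16 mm wide; open, the fingers measure 119 mm over their backs; the gripper's body (75 mm by 177 mm) begins 78 mm behind the grasp point.
Start: joints at [1.24, 0.3, 1.521, -0, 1.321, -0.067], TCP at [0.143, 0.531, 0.205] pointing down, gripper open.
Joint ranges: [-3.03, 3.03], [-0.79, 2.21], [0.23, 2.52], [-1.04, 4.18], [0, 3.07], [-2.55, 2.55]. Speed limits (rad/s): [2.22, 2.22, 2.57, 3.14, 3.14, 3.14].

### API

Orientations are given as [roll, pitch, yaw] about the fixed x, y, z axes, in that order (R = Rz(yaw) Ry(pitch) Rx(roll)).
In Python, from station import ctrl gives the robot as it stands. The module is installed in compiled form; this text tells all that it offers.
- The arm moves only by the tool carry_out, never from a script. Its argument "commands" is a list of rows, each a list of 3 entries, a list of its own where there are three numbers: the closure, from 0 (fully open) to 1 (shut), then the shift along the tool's x, y, z in mm, then the turn, a rotation vector about the tool's x, y, z in rad. In form: [[gripper, [tx, ty, tz], [wx, wy, wz]], ...]. A call has 1 to 10 rows; each row shifts and turns the commanded pose from where the row before left it, along the tool's axes as they then stand; what a row does not reach is not made up. A row lasts 1/8 s, in which the tool goes at most 62.5 mm and 10.7 degrees, less where a joint would pass 70% of its speed; a pose out of reach is approached as far as the arm can. A call with a gripper value outside its range is refused whole. The fingers move at their own pace and stop on an object; "squeeze" is the grip in N (left out, the last holds). Time passes only in rows, so rows that do not move let the fingers close. It gives the time, the measured TCP pose, the force, the opening and the grip force at its end, in the units of the state.
- ctrl.get_obs(): the state, without advancing time (a new reading comes with each control period).
- ctrl.camera(name): name is "scene" or "side" or "wrist"; returns a dict with "img" (420x560x3 uint8, blue, green, red), "camera_matrix" (3x3 intrinsics, pixels), "k1" (the pictures are not rectified: a ray, as slopes to the right and down, at radius r is drawn at 1 + k1 r^2 times it, then the intrinsics apply), "rvec" (rotation vector, rad) and "tvec" (3), from world to camera coordinates, as OpenCV has them. Camera axes: x right, y down, z forward; pixel columns grow to the right and rows downward; lengths in m; the calibration is good to about 2 mm. A picture is of the moment at which its call begins. There is no depth.
- ctrl.hand_in(): hands the job in; it is judged then, once.
Trained networks look in the newest picture that a camera, given by its name, has taken for a name from the list of things; names that differ only in an ending like _2 or _b are one class to them, and where a whole thing is asked for, a point or a joint stands for the part that bears it (a point fixed in the world has none). Each returns a list of dicts, best first, with "score" (0 to 1); they miss things now and then, are a little off and sometimes report something else, mostly with a low value. They report only what shows in the picture. A call takes as long as a camera call. They do not tell look-alikes from the thing itself.
- ctrl.outline_of(thing, camera): "region" (420x560 bool, what is visible of it).
- ctrl.place_of(thing, camera): "at" ([x, y, z] in m, in world coordinates, good to about 4 mm: a listed point, or the origin of a listed thing).
The state is a dict: "time_s": time; "qpos": joint angles; "joint_vel": joint speeds; "tau": joint torques, N m; "ee_pos": TCP position; "eef_rot": TCP orientation; "force": force on the tool from outside, world axes, zero at the start; "moment": the same for the moment, N m; "grip_width": finger opening in m; "grip_force": force on a finger pad.
Only numpy, scipy, OpenCV 4.12 (cv2) and the standard library are available. Lean on these libraries where they do the work, as an engineer would, in place of code of your own. Each camera call takes 0.05 s, during which the arm holds its last target. There are 200 camera calls.

### The job

Lift the red door out of the wooden rack and, holding it standing well open, lower both its knuckles onto the cabinet's two hinge pins until they sit fully down; the pins must be felt for, so go gently and never force the door against the cabinet. Then swing the door shut against its buffers and let go, leaving the other things on the bench undisturbed.

Things in the scene. Friction and masses are not known exactly. Their poses are not given: they have to be found in the camera images.
- leaf_centre (a point): Centre of the lift-off door: red steel panel standing on edge, 130 wide x 12 thick x 170 mm tall, about 0.4 kg, loose and upright in the rack's slot. Axes: +x along the panel to its hinge edge, z up, -y out of its outer face, which has a black knob (18 mm across, 14 mm proud, 48 mm from the centre to the free edge, mid height).
- leaf_grip (a point): Place to grip the door from above across its 12 mm thickness: on the panel's mid-plane 12 mm below the bare top edge, 20 mm from the panel's middle towards the hinge (57 mm from the knuckle axis). Axes as the door's: the fingers close along y.
- knuckle_foot (a point): Underside of the door's lower knuckle, on the knuckle axis, 77 mm along the door's +x from its centre and 65 mm below it. The two knuckles are steel tubes, 22 mm outside, 10.4 mm bore, 20 mm long, open at both ends, on one upright axis; the upper one's underside is 100 mm above this one. The panel's lower edge is 20 mm below this point. Door's axes.
- cabinet: Fixed red steel parts cabinet, 110 deep x 200 wide x 200 mm tall, open front to its -x, door missing. Origin: centre of its underside, on the bench; z up. On its front at the -y side a steel hinge rail carries two upright brass pins one above the other; at the +y side are two black rubber buffers. 'cabinet' includes the rail, which is clamped and does not yield.
- pin_seat (a point): Lower pin's foot (top of its collar, 50 mm above the bench) if the rail were midway in its slots. The true pins are up to 18 mm to either side along the cabinet's y, not measured: find them by sight or feel; x and z are true. Pins: 8 mm diameter, 25 mm tall, blunt flat tips, 100 mm apart in height, axis 18 mm before the front. Cabinet's axes.
- buffers (a point): Midway between the two rubber buffers (50 and 150 mm above the bench), at their faces, 12 mm before the cabinet's front. The shut door's inner face rests here. Standing square open the hung door's axes equal the cabinet's; shutting turns it 90 degrees clockwise seen from above. Hung, its top edge is level with the cabinet's top (200 mm). It turns easily.
- leaf: The same door, origin at the middle of the panel's lower edge (85 mm below its centre); door's axes.
- rack: Fixed light wooden rack, 100 x 90 x 40 mm, with a slot along its x, 15 mm wide and 30 mm deep (floor 10 mm above the bench), which holds the door upright. Origin: centre of its underside. The door's lower edge must rise above 40 mm to be clear.
- jar: Bystander, to be left where it is: closed glass jar with a steel lid, 56 mm across, 80 mm tall. Origin at its underside.
- oil: Bystander, to be left where it is: blue plastic bottle with red cap, 60 mm across, 150 mm tall. Origin at its underside.
- spanner: Bystander, to be left where it is: steel spanner lying flat, 170 mm long. Origin at its underside, tool along its x.
- driver: Bystander, to be left where it is: screwdriver with red handle lying flat, 180 mm long. Origin at its underside, tool along its x.
- hammer: Bystander, to be left where it is: hammer lying flat, 260 mm long. Origin at its underside, tool along its x.
- carton: Bystander, to be left where it is: small cardboard carton 90 x 70 x 50 mm. Origin at its underside.
There are look-alikes about, which are no part of the job. There is more than one size of the leaf; the job needs the middle-sized.

How it is judged:
By the outcome, as a careful person would: the job done as asked, in the order asked, and still so for the second after the job is handed in, with the robot touching nothing.
It also fails if it takes over 72 s, if anything falls off the work surface, if the arm or the gripper's body presses on something with over 40 N, if the wrist force passes 120 N, or if a joint passes its speed limit or range.

## Working session

There is one attempt and no reset: what is moved stays moved. The work goes in short steps, Python scripts to look and compute and a tool call to move; the robot and the scene stay as the last step left them, time stands still between calls to the robot, and variables do not carry over. Pictures are saved under pics/ and viewed, at most 10 in all, crops included, and the job is handed in when it is done.

Besides the shell and the picture viewer there is one more tool, called after "Emit:" as name(argument=value, ...), one argument or row to a line, values as JSON. carry_out: Moves the arm, as the interface text tells. Its arguments: {"type":"object","properties":{"commands":{"type":"array","items":{"type":"array"}},"squeeze":{"type":"number"}},"required":["commands"]}

```bash
mkdir -p pics
cat > h.py <<'E'
import numpy as np, cv2
from station import ctrl
from scipy.spatial.transform import Rotation as R
def cam(n,fn=None):
    c=ctrl.camera(n)
    if fn: cv2.imwrite('pics/'+fn,c['img'])
    return c
def project(c,P):
    P=np.atleast_2d(P).astype(float); Rm=cv2.Rodrigues(np.array(c['rvec'],float))[0]
    q=P@Rm.T+np.array(c['tvec']).ravel(); s=q[:,:2]/q[:,2:]
    s=s*(1+c['k1']*(s**2).sum(1,keepdims=True)); K=np.array(c['camera_matrix'])
    return s*[K[0,0],K[1,1]]+[K[0,2],K[1,2]]
def ray(c,uv):
    K=np.array(c['camera_matrix']); d=np.array([[(uv[0]-K[0,2])/K[0,0],(uv[1]-K[1,2])/K[1,1]]])[0]
    s=d.copy()
    for _ in range(20): s=d/(1+c['k1']*(s@s))
    Rm=cv2.Rodrigues(np.array(c['rvec'],float))[0]
    o=-Rm.T@np.array(c['tvec']).ravel(); v=Rm.T@np.array([s[0],s[1],1]); return o,v/np.linalg.norm(v)
def onz(c,uv,z):
    o,v=ray(c,uv); return o+v*(z-o[2])/v[2]
E
python3 - <<'E'
from h import *
np.set_printoptions(precision=4,suppress=True)
for n in ['scene','side','wrist']:
    c=cam(n,n+'0.png'); Rm=cv2.Rodrigues(np.array(c['rvec'],float))[0]
    print(n,'pos',-Rm.T@np.array(c['tvec']).ravel(),'fwd',Rm[2])
    for t in ['leaf_centre','leaf_grip','knuckle_foot','cabinet','pin_seat','buffers','leaf','rack','jar','oil','spanner','driver','hammer','carton']:
        print(t,[(np.round(d['at'],3).tolist(),round(d['score'],2)) for d in ctrl.place_of(t,n)][:4])
o=ctrl.get_obs(); print(o)
E
```

```text
scene pos [1.3116 0.2158 0.7765] fwd [-0.7613 -0.1883 -0.6205]
leaf_centre [([0.578, -0.2, 0.095], 0.68), ([0.248, -0.307, 0.11], 0.67), ([0.44, -0.255, 0.056], 0.4)]
leaf_grip [([0.242, -0.33, 0.201], 0.8), ([0.575, -0.175, 0.168], 0.69), ([0.426, -0.263, 0.109], 0.53)]
knuckle_foot [([0.559, -0.12, 0.032], 0.64), ([0.234, -0.406, 0.027], 0.64)]
cabinet [([0.516, 0.271, -0.002], 0.64), ([0.461, 0.203, 0.106], 0.45), ([0.368, 0.047, 0.0], 0.41)]
pin_seat [([0.579, 0.197, 0.052], 0.84), ([0.73, -0.212, -0.002], 0.66)]
buffers [([0.457, 0.207, 0.1], 0.76)]
leaf [([0.575, -0.193, 0.009], 0.65), ([0.247, -0.306, 0.001], 0.63), ([0.561, -0.121, 0.032], 0.38)]
rack [([0.579, -0.193, -0.006], 0.8)]
jar [([0.533, 0.498, -0.003], 0.32), ([0.578, 0.197, 0.05], 0.27)]
oil [([0.573, -0.419, 0.001], 0.56)]
spanner [([0.731, -0.211, -0.003], 0.96), ([0.461, 0.205, 0.101], 0.2)]
driver [([0.369, 0.047, 0.002], 0.69)]
hammer [([0.572, -0.418, -0.0], 0.8)]
carton [([0.53, 0.498, 0.0], 0.58), ([0.742, -0.046, -0.003], 0.52)]
side pos [ 0.2331 -0.694   1.0532] fwd [ 0.2111  0.6078 -0.7655]
leaf_centre 
[... 963 characters left out ...]
, 0.051], 0.39)]
wrist pos [0.0683 0.5525 0.384 ] fwd [ 0.2583 -0.07   -0.9635]
leaf_centre []
leaf_grip []
knuckle_foot []
cabinet []
pin_seat []
buffers []
leaf []
rack []
jar []
oil []
spanner []
driver []
hammer []
carton []
{'time_s': 2.25, 'qpos': array([ 1.2404,  0.2999,  1.521 ,  0.    ,  1.3207, -0.0666]), 'joint_vel': array([ 0.0007, -0.0007,  0.0012, -0.0004,  0.0004, -0.0006]), 'tau': array([ -0.0025, -53.1679, -35.2895,   0.0708,   0.0215,  -0.    ]), 'ee_pos': array([0.1434, 0.531 , 0.2054]), 'eef_rot': array([ 3.1416, -0.    ,  2.8778]), 'force': array([0.5941, 0.1079, 0.4835]), 'moment': array([-0.0283, -0.0035, -0.0079]), 'grip_force': 0.0, 'grip_width': 0.09406020257629766}
```

View pics/scene0.png

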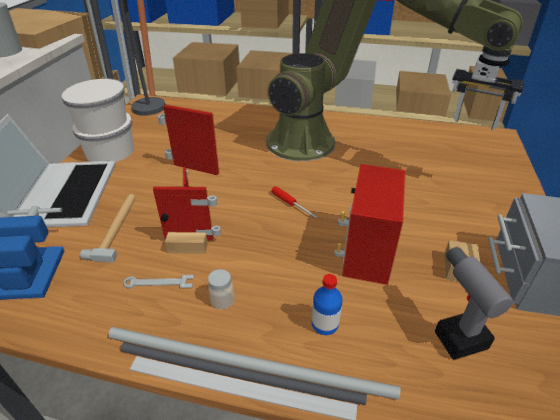

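View pics/side0.png

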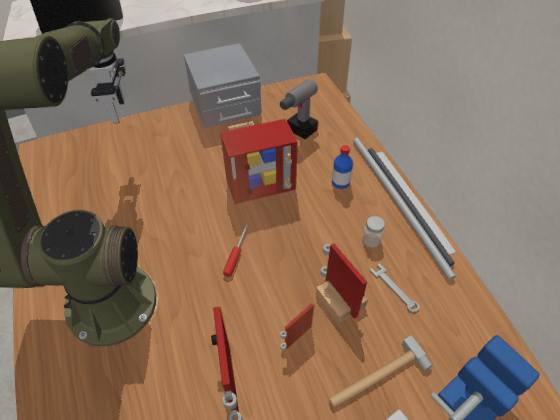

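The scene view shows the mid-sized door in its rack at about (185,215) px. The cabinet is at (375,220) with its pins near (342,218) and (340,250). The larger leaf is at (190,140) and the small one lies edge-on behind the rack. The side view confirms this: rack at (340,295), cabinet front at (260,165).

Run:
```python
from h import *
c=cam('scene'); s=cam('side')
a=cv2.resize(c['img'][155:285,310:420],None,fx=3.6,fy=3.6,interpolation=cv2.INTER_CUBIC)
b=cv2.resize(s['img'][115:210,215:305],None,fx=4.4,fy=4.4,interpolation=cv2.INTER_CUBIC)
h=470
im=np.zeros((h,a.shape[1]+b.shape[1],3),np.uint8); im[:min(h,a.shape[0]),:a.shape[1]]=a[:h]; im[:b.shape[0],a.shape[1]:]=b
cv2.imwrite('pics/c1.png',im); print(im.shape,a.shape)
a=cv2.resize(c['img'][175:265,145:230],None,fx=4.6,fy=4.6,interpolation=cv2.INTER_CUBIC)
b=cv2.resize(s['img'][235:330,300:385],None,fx=4.6,fy=4.6,interpolation=cv2.INTER_CUBIC)
h=440
im=np.zeros((h,a.shape[1]+b.shape[1],3),np.uint8); im[:min(h,a.shape[0]),:a.shape[1]]=a[:h]; im[:b.shape[0],a.shape[1]:]=b
cv2.imwrite('pics/c2.png',im); print(im.shape,a.shape)
```

```text
(470, 792, 3) (468, 396, 3)
(440, 782, 3) (414, 391, 3)
```

View pics/c1.png

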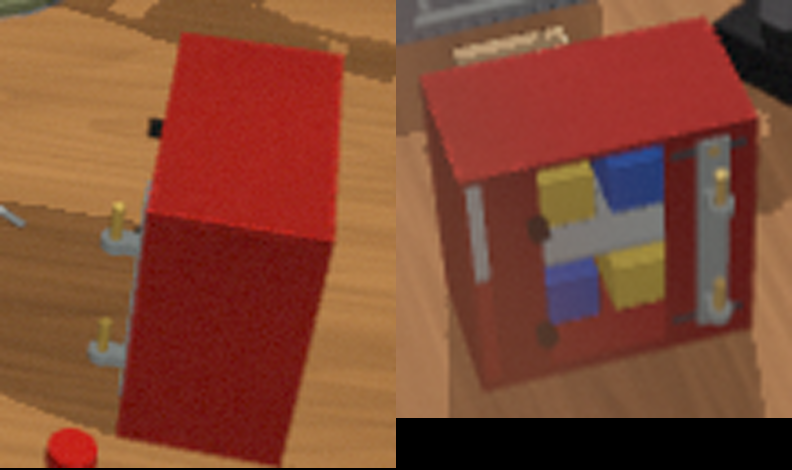

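View pics/c2.png

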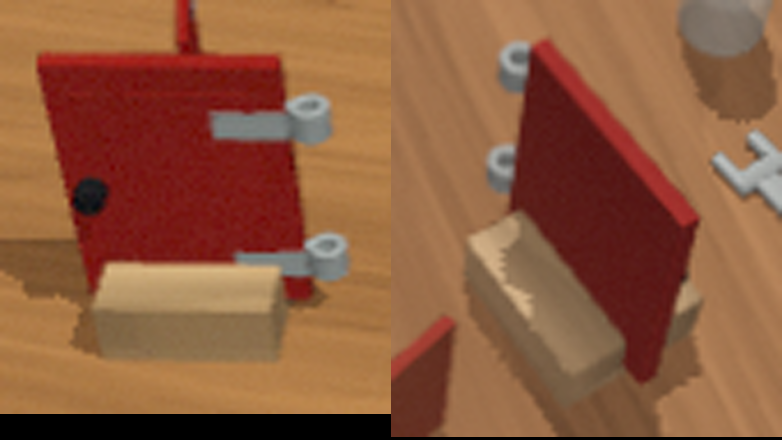

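The left crop shows the pin tips and feet clearly from the scene camera. The right crop shows them, the buffers and the box corners from the side. The second pair of crops shows the door's top edge and both knuckle rings. I'll fit both poses from these points.

```bash
cat > fit.py <<'E'
from h import *
from scipy.optimize import least_squares
np.set_printoptions(precision=4,suppress=True)
c=cam('scene'); s=cam('side')
def mk(p,f,o): return (np.array(p)+.5)/f-.5+np.array(o)
T=lambda p,P: np.array(P)@np.array([[np.cos(p[2]),np.sin(p[2]),0],[-np.sin(p[2]),np.cos(p[2]),0],[0,0,1]])+[p[0],p[1],0]
def fit(f,p0,A,n):
    r=lambda p: np.concatenate([(project(cm,f(p,k))-px).ravel() for cm,k,px in A])
    q=least_squares(r,p0,loss='soft_l1'); print(n,q.x,'res',np.round(r(q.x),1)); return q.x
sc=mk([(150,211),(333,241),(183,33),(343,54),(118,435),(280,464)],3.6,(310,155))
ss=mk([(73,180),(361,118),(26,75),(308,18),(91,390),(352,328)],4.4,(215,115))
m=np.array
C=[m([[-.055,-.1,.2],[.055,-.1,.2],[-.055,.1,.2],[.055,.1,.2],[-.055,-.1,0],[.055,-.1,0]]),
   m([[-.055,.1,.2],[-.055,-.1,.2],[.055,.1,.2],[.055,-.1,.2],[-.055,.1,0],[-.055,-.1,0]])]
p=fit(lambda p,k:T(p,C[k]),[.516,.272,1.57],[(c,0,sc),(s,1,ss)],'cab')
pc=mk([(118,206),(118,238),(104,322),(104,352)],3.6,(310,155)); ps=mk([(325,172),(326,203),(323,281),(322,312)],4.4,(215,115))
Z=[.175,.15,.075,.05]
w=fit(lambda q,k:m([[q[0],q[1],z] for z in Z]),[.579,.2],[(c,0,pc),(s,0,ps)],'pin')
d=w-p[:2]; cs,sn=np.cos(p[2]),np.sin(p[2]); print('pin in cab',d@[cs,sn],d@[-sn,cs])
dc=mk([(38,54),(280,56),(284,70),(42,68),(312,103),(328,243)],4.6,(145,175)); ds=mk([(150,38),(138,48),(306,212),(126,58),(112,158)],4.6,(300,235))
D=[m([[-.065,.006,.18],[.065,.006,.18],[.065,-.006,.18],[-.065,-.006,.18],[.077,0,.15],[.077,0,.05]]),
   m([[.065,-.006,.18],[.065,.006,.18],[-.065,-.006,.18],[.077,0,.15],[.077,0,.05]])]
q=fit(lambda p,k:T(p,D[k]),[.576,-.2,1.76],[(c,0,dc),(s,1,ds)],'door')
print('grip',T(q,[[.02,0,.168]]),'knuckle',T(q,[[.077,0,0.03]]))
E
python3 fit.py
```

```text
cab [0.5131 0.273  1.5353] res [-1.1 -0.2  0.6 -0.2 -0.7 -0.6 -0.1 -0.4 -0.7  0.3  0.1  0.8 -2.6 -0.1
  0.5 -1.1 -0.7 -0.6  0.3 -1.3 -0.9 -0.1  1.  -0.8]
pin [0.5793 0.1974] res [ 0.2 -0.2 -0.8 -0.7  0.2 -0.3 -0.6 -1.3  0.2 -0.4 -0.1 -1.   0.4 -0.6
  0.5 -1.9]
pin in cab -0.07316634639431263 -0.06882380884208168
door [ 0.5758 -0.197   1.7892] res [ 0.3 -0.7  0.6 -1.4 -1.  -1.5 -1.8 -0.8 -0.5 -0.4 -0.  -0.5  0.7 -1.5
 -0.7 -1.5  1.3 -0.1 -0.  -0.8  0.1 -0.3]
grip [[ 0.5715 -0.1775  0.168 ]] knuckle [[ 0.5591 -0.1219  0.03  ]]
```

Emit:
carry_out(
  commands=[
    [0,[0,0,-50],[0,0,0]],
    [0,[0,0,-50],[0,0,0]],
    [0,[0,0,0],[0,0,0.136]],
    [0,[0,0,0],[0,0,0.136]],
    [0,[0,0,0],[0,0,0.136]],
    [0,[0,0,0],[0,0,0.136]],
    [0,[0,0,0],[0,0,0.136]],
    [0,[0,0,0],[0,0,0.136]],
    [0,[0,0,0],[0,0,0.136]],
    [0,[0,0,0],[0,0,0.136]],
  ],
  squeeze=25,
)

```text
time_s: 3.7
ee_pos: [0.1434, 0.531, 0.3055]
eef_rot: [-3.142, -0.0, 1.785]
force: [-0.6, 0.1, -0.2]
grip_width: 0.094
grip_force: 0.0
```

Emit:
carry_out(
  commands=[
    [0,[-43.6,14.7,0],[0,0,0]],
    [0,[-43.6,14.7,0],[0,0,0]],
    [0,[-43.6,14.7,0],[0,0,0]],
    [0,[-43.6,14.7,0],[0,0,0]],
    [0,[-43.6,14.7,0],[0,0,0]],
    [0,[-43.6,14.7,0],[0,0,0]],
    [0,[-43.6,14.7,0],[0,0,0]],
    [0,[-43.6,14.7,0],[0,0,0]],
    [0,[-43.6,14.7,0],[0,0,0]],
  ],
)

```text
time_s: 4.82
ee_pos: [0.3583, 0.1753, 0.3056]
eef_rot: [3.141, -0.0, 1.79]
force: [0.2, 0.5, 0.0]
grip_width: 0.0937
grip_force: 0.0
```

Emit:
carry_out(
  commands=[
    [0,[-43.6,14.7,0],[0,0,0]],
    [0,[-43.6,14.7,0],[0,0,0]],
    [0,[-43.6,14.7,0],[0,0,0]],
    [0,[-43.6,14.7,0],[0,0,0]],
    [0,[-43.6,14.7,0],[0,0,0]],
    [0,[-43.6,14.7,0],[0,0,0]],
    [0,[-43.6,14.7,0],[0,0,0]],
    [0,[-43.6,14.7,0],[0,0,0]],
    [0,[-43.6,14.7,0],[0,0,0]],
    [0,[0,0,0],[0,0,0]],
  ],
)

```text
time_s: 6.08
ee_pos: [0.5727, -0.1798, 0.304]
eef_rot: [-3.14, -0.001, 1.787]
force: [0.3, 0.5, -1.2]
grip_width: 0.0939
grip_force: 0.0
```

Run:
```python
from h import *
c=cam('wrist')
o=ctrl.get_obs(); print(o['ee_pos'],o['eef_rot'])
p=(.5758,-.197,1.7892); T=lambda P: np.array(P)@np.array([[np.cos(p[2]),np.sin(p[2]),0],[-np.sin(p[2]),np.cos(p[2]),0],[0,0,1]])+[p[0],p[1],0]
im=c['img'].copy()
for q in project(c,T([[-.065,.006,.18],[.065,.006,.18],[.065,-.006,.18],[-.065,-.006,.18],[.077,0,.15],[.077,0,.05],[.02,0,.18]])):
    print(q); cv2.circle(im,tuple(int(round(v)) for v in q),2,(0,255,0),-1)
cv2.imwrite('pics/w1.png',im)
```

```text
[ 0.57224846 -0.17836077  0.30453978] [-3.14044984e+00 -8.48660438e-04  1.78835053e+00]
[270.1170031  280.78679685]
[269.26503119 158.29956135]
[281.77486027 158.28916732]
[281.32241446 280.78486195]
[275.61319364 143.70601226]
[275.87985496 139.33758856]
[275.59307478 203.78909207]
```

View pics/w1.png

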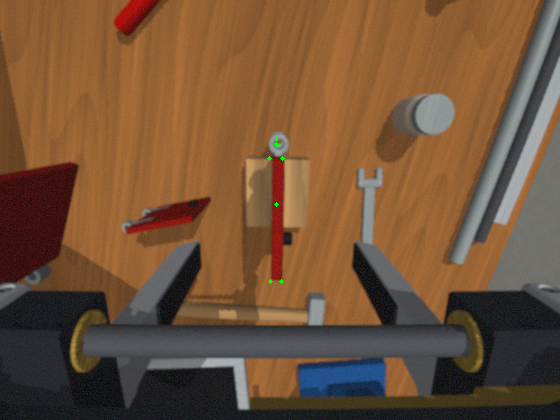

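The wrist view shows the overlay on the door to within about 3 px: the knuckle ring is at (279,143) and the door's top edge runs x≈272–283. I'll descend and grip.

Emit:
carry_out(
  commands=[
    [0,[0.5,0,40],[0,0,0]],
    [0,[0,0,40],[0,0,0]],
    [0,[0,0,40],[0,0,0]],
    [0,[0,0,25],[0,0,0]],
    [0,[0,0,10],[0,0,0]],
    [0.5,[0,0,0],[0,0,0]],
    [1,[0,0,0],[0,0,0]],
    [1,[0,0,0],[0,0,0]],
    [1,[0,0,0],[0,0,0]],
    [1,[0,0,0],[0,0,0]],
  ],
  squeeze=25,
)

```text
time_s: 7.38
ee_pos: [0.5721, -0.1771, 0.1506]
eef_rot: [3.141, 0.0, 1.79]
force: [0.2, -0.1, 0.1]
grip_width: 0.0476
grip_force: 0.0
```

Emit:
carry_out(
  commands=[
    [1,[0,0,0],[0,0,0]],
    [1,[0,0,0],[0,0,0]],
    [1,[0,0,0],[0,0,0]],
  ],
  squeeze=35,
)

```text
time_s: 7.75
ee_pos: [0.5721, -0.1771, 0.1504]
eef_rot: [-3.142, 0.0, 1.79]
force: [0.3, 0.1, -0.0]
grip_width: 0.0173
grip_force: 0.0
```

Emit:
carry_out(
  commands=[
    [1,[0,0,0],[0,0,0]],
    [1,[0,0,0],[0,0,0]],
    [1,[0,0,0],[0,0,0]],
    [1,[0,0,0],[0,0,0]],
    [1,[0,0,-3],[0,0,0]],
    [1,[0,0,-5],[0,0,0]],
    [1,[0,0,-8],[0,0,0]],
    [1,[0,0,-10],[0,0,0]],
    [1,[0,0,-10],[0,0,0]],
    [1,[0,0,-14],[0,0,0]],
  ],
  squeeze=35,
)

```text
time_s: 9.0
ee_pos: [0.572, -0.1771, 0.2012]
eef_rot: [-3.141, -0.0, 1.79]
force: [0.2, 0.1, -4.6]
grip_width: 0.0119
grip_force: 35.0
```

Emit:
carry_out(
  commands=[
    [1,[0,0,-4],[0,0,0.127]],
    [1,[0,0,0],[0,0,0.127]],
    [1,[30,-1,0],[0,0,0]],
    [1,[44,-1,0],[0,0,0]],
    [1,[44,-1,0],[0,0,0]],
    [1,[44,-1,0],[0,0,0]],
    [1,[44,-1,0],[0,0,0]],
    [1,[40,-1,0],[0,0,0]],
    [1,[21,0,0],[0,0,0]],
    [1,[0,0,0],[0,0,0]],
  ],
)

```text
time_s: 10.25
ee_pos: [0.5755, 0.0907, 0.2048]
eef_rot: [3.141, 0.0, 1.537]
force: [-0.2, 0.2, -3.4]
grip_width: 0.0116
grip_force: 35.0
```

Run:
```python
from h import *
o=ctrl.get_obs(); print(o['ee_pos'],o['eef_rot'],o['force'],o['moment'])
w=cam('wrist');c=cam('scene');s=cam('side')
print(project(w,[[.5793,.1974,.175]]),project(s,[[.5793,.1974,.175]]),project(c,[[.5793,.1974,.175]]))
cr=lambda i,u,v,r,f:cv2.resize(i['img'][v-r:v+r,u-r:u+r],(f,f),interpolation=cv2.INTER_CUBIC)
u,v=[int(x) for x in project(w,[[.5793,.1974-.03,.18]])[0]]; print('wrist crop',u,v)
u2,v2=[int(x) for x in project(c,[[.5793,.1974-.03,.13]])[0]]; print('scene crop',u2,v2)
im=np.hstack([cr(w,u,v,60,400),cr(c,u2,v2,50,400)])
cv2.imwrite('pics/m1.png',im)
for n,x in zip('wcs',(w,c,s)): np.save('pics/%s.npy'%n,x,allow_pickle=True)
```

```text
[0.57551836 0.09071047 0.20480132] [3.14127544e+00 4.66192903e-05 1.53735383e+00] [-0.23103096  0.24855998 -3.37851741] [-0.08804447  0.06013395 -0.00904483]
[[276.89286773  78.13654034]] [[288.74158105 153.2990053 ]] [[342.57427957 211.64379081]]
wrist crop 278 127
scene crop 327 224
```

View pics/m1.png

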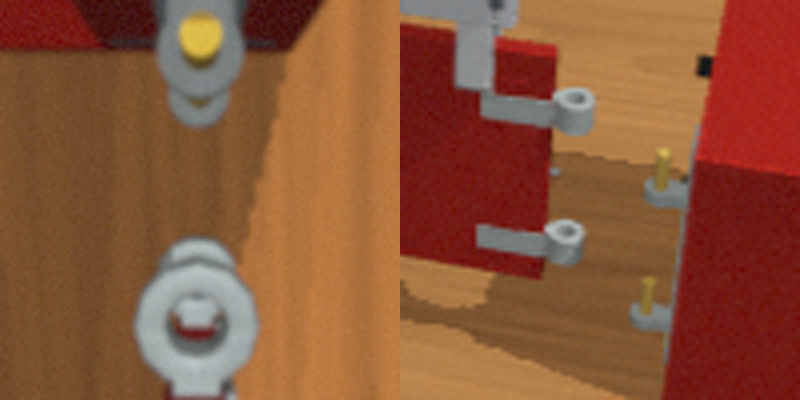

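The wrist crop shows the upper pin tip at crop (201,35) and the knuckle ring at (196,324). They are nearly aligned, with the knuckle about 50 mm in front of the pin.

Run:
```python
from h import *
np.set_printoptions(precision=4,suppress=True)
w,c=[np.load('pics/%s.npy'%n,allow_pickle=True).item() for n in 'wc']
f=lambda p,u,v,r,F:(np.array(p)+.5)*2*r/F-.5+[u-r,v-r]
yaw=1.535; X=np.array([np.cos(yaw),np.sin(yaw)]);Y=np.array([np.sin(yaw),-np.cos(yaw)])
pin=onz(w,f((201,35),278,127,60,400),.175)[:2]; k=onz(w,f((196,324),278,127,60,400),.2044)[:2]
print('wrist',pin,k,(pin-k)@X,(pin-k)@Y)
pin=onz(c,f((262.5,153),327,224,50,400),.175)[:2]; k=onz(c,f((174,98),327,224,50,400),.2044)[:2]
k2=onz(c,f((165,230),327,224,50,400),.1044)[:2];pin2=onz(c,f((250,281),327,224,50,400),.075)[:2]
print('scene',pin,k,(pin-k)@X,(pin-k)@Y); print(pin2,k2,(pin2-k2)@X,(pin2-k2)@Y)
o=ctrl.get_obs(); print('expected k',o['ee_pos'][:2]+.057*X)
```

```text
wrist [0.58  0.198] [0.5774 0.1478] 0.050178234921007474 0.0007935903752357161
scene [0.5803 0.1968] [0.5788 0.145 ] 0.05181190128679052 -0.00035274160873188223
[0.5796 0.1983] [0.5778 0.1453] 0.05308672375058243 -0.0001496532159239875
expected k [0.5776 0.1459]
```

Emit:
carry_out(
  commands=[
    [1,[20,0.4,0],[0,0,0]],
    [1,[20,0,0],[0,0,0]],
    [1,[11,0,0],[0,0,0]],
    [1,[0,0,3],[0,0,0]],
    [1,[0,0,3],[0,0,0]],
    [1,[0,0,0],[0,0,0]],
    [1,[0,0,0],[0,0,0]],
  ],
)

```text
time_s: 11.28
ee_pos: [0.5777, 0.1405, 0.1985]
eef_rot: [3.142, 0.0, 1.535]
force: [-1.0, -0.0, -3.0]
grip_width: 0.0115
grip_force: 35.0
```

Run:
```python
from h import *
o=ctrl.get_obs(); print(o['ee_pos'],o['eef_rot'],o['force'],o['moment'])
w=cam('wrist');c=cam('scene')
cr=lambda i,u,v,r,f:cv2.resize(i['img'][v-r:v+r,u-r:u+r],(f,f),interpolation=cv2.INTER_CUBIC)
u,v=[int(x) for x in project(w,[[.58,.1974,.2]])[0]]; print('wrist crop',u,v)
u2,v2=[int(x) for x in project(c,[[.5793,.1974,.14]])[0]]; print('scene crop',u2,v2)
cv2.imwrite('pics/m2.png',np.hstack([cr(w,u,v,25,400),cr(c,u2,v2,40,400)]))
```

```text
[0.57766245 0.14053586 0.19850416] [3.14154990e+00 3.29749422e-05 1.53525283e+00] [-1.01641981 -0.02246906 -3.04778937] [-0.0176726   0.03500423 -0.03797271]
wrist crop 277 164
scene crop 341 223
```

View pics/m2.png

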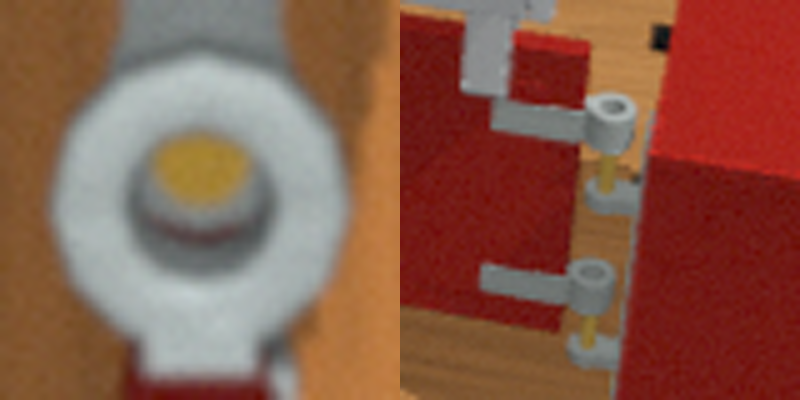

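The wrist crop shows the brass tip at (203,168) inside the bore, whose rim centre is at about (200,202). In the scene crop both knuckles stand directly above their pins.

Run:
```python
from h import *
np.set_printoptions(precision=4,suppress=True)
w=cam('wrist'); X=np.array([.0358,.9994]);Y=np.array([.9994,-.0358])
f=lambda p:(np.array(p)+.5)/8-.5+[277-25,164-25]
pin=onz(w,f((203,168)),.175)[:2]
for p in [(200,202),(201,205)]:
    k=onz(w,f(p),.1981)[:2]; print(pin,k,(pin-k)@X*1e3,(pin-k)@Y*1e3)
```

```text
[0.58   0.1977] [0.5797 0.1978] -0.08866311951093273 0.27261717682335906
[0.58   0.1977] [0.5798 0.1976] 0.12454788450649089 0.20099325641672128
```

Emit:
carry_out(
  commands=[
    [1,[0,0,1.5],[0,0,0]],
    [1,[0,0,1],[0,0,0]],
    [1,[0,0,1],[0,0,0]],
    [1,[0,0,0],[0,0,0]],
  ],
)

```text
time_s: 11.92
ee_pos: [0.5776, 0.1409, 0.1948]
eef_rot: [-3.141, 0.0, 1.536]
force: [0.2, -0.1, -3.5]
grip_width: 0.0116
grip_force: 35.0
```

Emit:
carry_out(
  commands=[
    [1,[0,0.2,1],[0,0,0]],
    [1,[0,0,1],[0,0,0]],
    [1,[0,0,1],[0,0,0]],
    [1,[0,0,0],[0,0,0]],
  ],
)

```text
time_s: 12.42
ee_pos: [0.5778, 0.1409, 0.1918]
eef_rot: [-3.141, 0.0, 1.536]
force: [0.2, -0.4, -4.9]
grip_width: 0.0121
grip_force: 35.0
```

No contact force, so I'll keep lowering.

Emit:
carry_out(
  commands=[
    [1,[0,0,1.5],[0,0,0]],
    [1,[0,0,1.5],[0,0,0]],
    [1,[0,0,1.5],[0,0,0]],
    [1,[0,0,0],[0,0,0]],
  ],
)

```text
time_s: 12.92
ee_pos: [0.5778, 0.1409, 0.1873]
eef_rot: [-3.141, 0.0, 1.536]
force: [-0.5, -0.7, -3.8]
grip_width: 0.0118
grip_force: 35.0
```

Emit:
carry_out(
  commands=[
    [1,[0,0,2],[0,0,0]],
    [1,[0,0,2],[0,0,0]],
    [1,[0,0,2],[0,0,0]],
    [1,[0,0,0],[0,0,0]],
  ],
)

```text
time_s: 13.42
ee_pos: [0.5777, 0.1409, 0.1812]
eef_rot: [-3.141, 0.0, 1.536]
force: [-0.3, 0.4, -4.6]
grip_width: 0.012
grip_force: 35.0
```

Emit:
carry_out(
  commands=[
    [1,[0,0,2],[0,0,0]],
    [1,[0,0,2],[0,0,0]],
    [1,[0,0,2],[0,0,0]],
    [1,[0,0,1],[0,0,0]],
    [1,[0,0,0],[0,0,0]],
  ],
)

```text
time_s: 14.05
ee_pos: [0.5778, 0.1409, 0.1744]
eef_rot: [-3.141, 0.0, 1.536]
force: [-0.1, -0.6, -4.9]
grip_width: 0.0122
grip_force: 35.0
```

Emit:
carry_out(
  commands=[
    [1,[0,0,1],[0,0,0]],
    [1,[0,0,1],[0,0,0]],
    [1,[0,0,1],[0,0,0]],
    [1,[0,0,0],[0,0,0]],
  ],
)

```text
time_s: 14.55
ee_pos: [0.5778, 0.1409, 0.1714]
eef_rot: [-3.141, 0.0, 1.536]
force: [-0.3, 0.3, -3.7]
grip_width: 0.0119
grip_force: 35.0
```

Emit:
carry_out(
  commands=[
    [1,[0,0,0.7],[0,0,0]],
    [1,[0,0,0.5],[0,0,0]],
    [1,[0,0,0],[0,0,0]],
  ],
)

```text
time_s: 14.92
ee_pos: [0.5779, 0.1408, 0.1704]
eef_rot: [3.141, -0.0, 1.536]
force: [-0.3, 0.8, -2.3]
grip_width: 0.0116
grip_force: 35.0
```

Emit:
carry_out(
  commands=[
    [1,[0,0,0.5],[0,0,0]],
    [1,[0,0,0.3],[0,0,0]],
    [1,[0,0,0],[0,0,0]],
  ],
)

```text
time_s: 15.3
ee_pos: [0.578, 0.1408, 0.1703]
eef_rot: [3.14, -0.0, 1.536]
force: [-2.2, -1.8, 6.2]
grip_width: 0.012
grip_force: 35.0
```

Seated: the wrist now feels about 10 N upward at the expected seat height. I'll ease off and swing about the pin axis.

Emit:
carry_out(
  commands=[
    [1,[0,0,-0.5],[0,0,0]],
    [1,[0.1,-3.42,0],[0,0,0.06]],
    [1,[0.1,-3.42,0],[0,0,0.06]],
    [1,[0.1,-3.42,0],[0,0,0.06]],
    [1,[0.1,-3.42,0],[0,0,0.06]],
    [1,[0,0,0],[0,0,0]],
  ],
  squeeze=25,
)

```text
time_s: 16.05
ee_pos: [0.5646, 0.1431, 0.1703]
eef_rot: [3.141, -0.001, 1.296]
force: [1.2, -1.5, 1.4]
grip_width: 0.0117
grip_force: 25.0
```

Emit:
carry_out(
  commands=[
    [1,[0.1,-3.42,0],[0,0,0.06]],
    [1,[0.1,-3.42,0],[0,0,0.06]],
    [1,[0.1,-3.42,0],[0,0,0.06]],
    [1,[0.1,-3.42,0],[0,0,0.06]],
    [1,[0.1,-3.42,0],[0,0,0.06]],
    [1,[0.1,-3.42,0],[0,0,0.06]],
    [1,[0,0,0],[0,0,0]],
  ],
)

```text
time_s: 16.92
ee_pos: [0.5463, 0.152, 0.1702]
eef_rot: [3.141, -0.001, 0.937]
force: [-0.0, -1.4, 3.6]
grip_width: 0.0118
grip_force: 25.0
```

Emit:
carry_out(
  commands=[
    [1,[0.1,-3.42,0],[0,0,0.06]],
    [1,[0.1,-3.42,0],[0,0,0.06]],
    [1,[0.1,-3.42,0],[0,0,0.06]],
    [1,[0.1,-3.42,0],[0,0,0.06]],
    [1,[0.1,-3.42,0],[0,0,0.06]],
    [1,[0.1,-3.42,0],[0,0,0.06]],
    [1,[0.1,-3.42,0],[0,0,0.06]],
    [1,[0,0,0],[0,0,0]],
  ],
)

```text
time_s: 17.92
ee_pos: [0.5304, 0.1697, 0.1702]
eef_rot: [3.141, -0.001, 0.518]
force: [0.6, -1.0, 3.6]
grip_width: 0.0118
grip_force: 25.0
```

Emit:
carry_out(
  commands=[
    [0.7,[0,0,0],[0,0,0]],
    [0.7,[0,0,0],[0,0,0]],
    [0.7,[0,0,0],[0,0,0]],
    [0.7,[0,0,0],[0,0,0]],
  ],
)

```text
time_s: 18.42
ee_pos: [0.5301, 0.1697, 0.1699]
eef_rot: [-3.142, 0.0, 0.516]
force: [-0.1, -0.9, -0.7]
grip_width: 0.0285
grip_force: 0.0
```

Emit:
carry_out(
  commands=[
    [0.7,[0,0,-10],[0,0,0]],
    [0.7,[0,0,-30],[0,0,0]],
    [0.7,[0,0,-30],[0,0,0]],
    [1,[-19,18,0],[0,0,0]],
    [1,[-19,18,0],[0,0,0]],
    [1,[0,0,0],[0,0,0]],
    [1,[0,0,0],[0,0,0]],
    [1,[0,0,0],[0,0,0]],
    [1,[0,0,0],[0,0,0]],
  ],
  squeeze=10,
)

```text
time_s: 19.55
ee_pos: [0.5149, 0.1201, 0.2399]
eef_rot: [-3.142, 0.0, 0.516]
force: [-0.7, 0.8, 0.3]
grip_width: 0.0004
grip_force: 0.0
```

Run:
```python
from h import *
o=ctrl.get_obs(); print(o['ee_pos'],o['eef_rot'],o['force'],o['grip_width'])
c=cam('scene'); s=cam('side')
cr=lambda i,u,v,r,f:cv2.resize(i['img'][v-r:v+r,u-r:u+r],(f,f),interpolation=cv2.INTER_CUBIC)
cv2.imwrite('pics/m3.png',np.hstack([cr(c,350,215,70,400),cr(s,262,165,65,400)]))
```

```text
[0.51493298 0.12009642 0.23986877] [-3.14151072e+00  1.73235056e-04  5.16434599e-01] [-0.70422965  0.8085038   0.32616908] 0.00035315207356065856
```

View pics/m3.png

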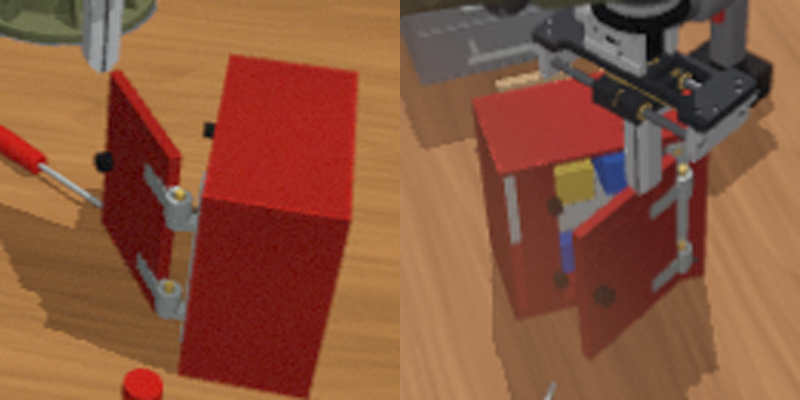

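The door hangs seated, with the brass tips showing through both knuckles at crop (180,193) and (168,287) and the top edge near cabinet height. The shut fingers stand outside its outer face, so I'll lower them and push it closed.

Emit:
carry_out(
  commands=[
    [1,[0,0,30],[0,0,0]],
    [1,[0,0,30],[0,0,0]],
    [1,[0,0,13],[0,0,0]],
    [1,[0,-6,0],[0,0,0]],
    [1,[0,-6,0],[0,0,0]],
    [1,[-1,-4.78,0],[0,0,0.05]],
    [1,[-1,-4.78,0],[0,0,0.05]],
    [1,[-1,-4.78,0],[0,0,0.05]],
    [1,[0,0,0],[0,0,0]],
  ],
)

```text
time_s: 20.78
ee_pos: [0.5, 0.1421, 0.1679]
eef_rot: [3.141, -0.002, 0.367]
force: [0.4, 0.2, 0.1]
grip_width: 0.0006
grip_force: 0.0
```

Emit:
carry_out(
  commands=[
    [1,[-1,-4.78,0],[0,0,0.05]],
    [1,[-1,-4.78,0],[0,0,0.05]],
    [1,[-1,-4.78,0],[0,0,0.05]],
    [1,[-1,-4.78,0],[0,0,0.05]],
    [1,[-1,-4.78,0],[0,0,0.05]],
    [1,[0,0,0],[0,0,0]],
  ],
)

```text
time_s: 21.52
ee_pos: [0.4889, 0.1635, 0.1675]
eef_rot: [-3.141, -0.001, 0.117]
force: [-1.0, -0.3, 1.0]
grip_width: 0.0001
grip_force: 0.0
```

Emit:
carry_out(
  commands=[
    [1,[-1,-4.78,0],[0,0,0.05]],
    [1,[-1,-4.78,0],[0,0,0.05]],
    [1,[-1,-4.78,0],[0,0,0.05]],
    [1,[0,0,0],[0,0,0]],
  ],
)

```text
time_s: 22.02
ee_pos: [0.4849, 0.1774, 0.1672]
eef_rot: [-3.142, -0.0, -0.032]
force: [-0.1, 0.0, 0.2]
grip_width: 0.0004
grip_force: 0.0
```

Run:
```python
from h import *
np.set_printoptions(precision=4,suppress=True)
o=ctrl.get_obs(); print(o['ee_pos'],o['eef_rot'],o['force'],o['moment'])
X=np.array([np.cos(-.036),np.sin(-.036)]);Y=np.array([X[1],-X[0]])
d=o['ee_pos'][:2]-[.580,.1977]; print('in shut-door frame x,y(out)',d@X*1e3,d@Y*1e3)
```

```text
[0.4849 0.1774 0.1672] [-3.1415 -0.0004 -0.0321] [-0.1429  0.0161  0.1927] [-0.0296  0.2029  0.049 ]
in shut-door frame x,y(out) -94.26210848380784 23.732035698334144
```

Emit:
carry_out(
  commands=[
    [1,[0,-1.5,0],[0,0,0]],
    [1,[0,-1.5,0],[0,0,0]],
    [1,[0,-1,0],[0,0,0]],
    [1,[0,-0.5,0],[0,0,0]],
    [1,[0,0,0],[0,0,0]],
  ],
)

```text
time_s: 22.65
ee_pos: [0.485, 0.1819, 0.167]
eef_rot: [-3.142, -0.0, -0.034]
force: [0.2, 0.2, -0.9]
grip_width: 0.0008
grip_force: 0.1
```

Emit:
carry_out(
  commands=[
    [1,[0,-0.5,0],[0,0,0]],
    [1,[0,-0.5,0],[0,0,0]],
    [1,[0,0,0],[0,0,0]],
  ],
)

```text
time_s: 23.02
ee_pos: [0.485, 0.1829, 0.1669]
eef_rot: [3.142, 0.0, -0.034]
force: [0.6, -0.6, 0.5]
grip_width: 0.0006
grip_force: 0.2
```

Emit:
carry_out(
  commands=[
    [1,[0,-0.5,0],[0,0,0]],
    [1,[0,-0.5,0],[0,0,0]],
    [1,[0,-0.5,0],[0,0,0]],
    [1,[0,0,0],[0,0,0]],
  ],
)

```text
time_s: 23.52
ee_pos: [0.485, 0.1832, 0.1669]
eef_rot: [3.139, 0.0, -0.035]
force: [-1.2, -10.3, 3.4]
grip_width: 0.0004
grip_force: 5.3
```

Emit:
carry_out(
  commands=[
    [1,[0,-0.5,0],[0,0,0]],
    [1,[0,-0.5,0],[0,0,0]],
    [1,[0,0,0],[0,0,0]],
  ],
)

```text
time_s: 23.9
ee_pos: [0.4851, 0.1833, 0.167]
eef_rot: [3.138, 0.001, -0.035]
force: [-2.4, -17.5, 4.9]
grip_width: 0.0002
grip_force: 8.9
```

Firm contact against the buffers. I'll withdraw.

Emit:
carry_out(
  commands=[
    [1,[0,1,0],[0,0,0]],
    [1,[0,1.5,0],[0,0,0]],
    [1,[0,5,0],[0,0,0]],
    [1,[0,20,0],[0,0,0]],
    [1,[0,25,0],[0,0,0]],
    [1,[0,30,-20],[0,0,0]],
    [1,[0,30,-40],[0,0,0]],
    [1,[0,30,-40],[0,0,0]],
    [1,[0,0,0],[0,0,0]],
  ],
)

```text
time_s: 25.02
ee_pos: [0.4809, 0.0407, 0.2697]
eef_rot: [-3.141, -0.005, -0.037]
force: [-0.1, 1.0, -0.8]
grip_width: -0.0
grip_force: 0.0
```

Run:
```python
from h import *
c=cam('scene'); s=cam('side')
cr=lambda i,u,v,r,f:cv2.resize(i['img'][v-r:v+r,u-r:u+r],(f,f),interpolation=cv2.INTER_CUBIC)
cv2.imwrite('pics/m4.png',np.hstack([cr(c,350,215,70,400),cr(s,262,165,65,400)]))
for t in ['knuckle_foot','leaf_centre','jar','oil','spanner','driver','hammer','carton']:
    print(t,[(np.round(d['at'],3).tolist(),round(d['score'],2)) for n in('side','scene') for d in ctrl.place_of(t,n)[:2]])
print(ctrl.get_obs()['force'])
```

```text
knuckle_foot [([0.582, 0.199, 0.05], 0.86), ([0.39, -0.271, 0.011], 0.79), ([0.232, -0.407, 0.028], 0.7), ([0.394, -0.274, 0.014], 0.6)]
leaf_centre [([0.436, -0.254, 0.058], 0.77), ([0.501, 0.197, 0.111], 0.63), ([0.246, -0.306, 0.112], 0.94), ([0.504, 0.198, 0.108], 0.89)]
jar [([0.746, -0.05, -0.003], 0.76), ([0.742, -0.048, -0.002], 0.78)]
oil [([0.757, 0.196, 0.003], 0.86), ([0.579, 0.199, 0.051], 0.67), ([0.758, 0.191, -0.004], 0.74), ([0.577, 0.198, 0.051], 0.69)]
spanner [([0.731, -0.217, 0.001], 0.88), ([0.728, -0.212, -0.002], 0.94)]
driver [([0.37, 0.046, 0.002], 0.71), ([0.369, 0.047, 0.001], 0.58)]
hammer [([0.574, -0.415, -0.001], 0.95), ([0.573, -0.419, 0.001], 0.76), ([0.504, 0.198, 0.108], 0.45)]
carton [([0.744, -0.049, -0.004], 0.47), ([0.525, 0.498, 0.005], 0.44), ([0.53, 0.497, -0.001], 0.92)]
[ 0.95694659  0.4225064  -0.72331618]
```

View pics/m4.png

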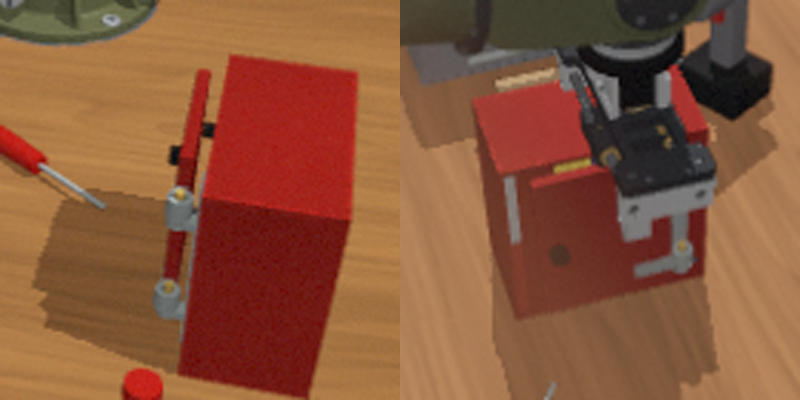

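The door is parallel to the cabinet front, against the buffer at crop (207,130). Both pin tips still show through the knuckles, the bystanders haven't moved and the arm is clear.

```bash
python3 -c "
from station import ctrl; print(ctrl.hand_in())"
```

```text
the job is handed in; nothing more can be done
None
```

The red door is hung on both hinge pins, sits fully down and is shut against its buffers; the arm is clear, the other things are undisturbed, and the job is handed in at about 26 s of the 72 s allowed.

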